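Load a brass hub into the bench clamp and pump it tight

TASK

Stand the brass hub upright on the clamp's base plate between the sprung nose and the fixed stop and let go of it. Then pump the orange trigger, never pushing the jaw itself, until the nose has pressed the hub against the stop and is pushed roughly halfway in, never so far that it goes all the way home, which would mark the brass. Finish while still holding the trigger squeezed at that pressure, and leave the steel hubs, bearing and oil bottle where they are.

Things in the scene. Friction and masses are not known exactly. Their poses are not given: they have to be found in the camera images.
- brass_hub: The brass (yellow metal) stepped spindle hub to be clamped, loose, 0.36 to 0.59 kg, standing upright beside two steel ones of the same shape. Origin at the centre of its underside, z up its axis. Round drum 56 mm in diameter from 0 to 28 mm height, a step 42 mm in diameter up to 36 mm, and a neck 32 mm in diameter up to 72 mm (grip the neck from above).
- steel_hub_a: Grey steel hub of the same shape and size, a bystander, standing loose. Origin at the centre of its underside.
- steel_hub_b: Second grey steel hub, same shape, a bystander. Origin at the centre of its underside.
- clamp: Bench clamp, fixed, worked like a caulking gun on its side. Origin on the bench under the rod line; +x is the way the jaw advances (blue housing to blue stop); black pistol grip and orange trigger stick out to -y. In mm: base plate x -60..275, y -45..45, top z 10; housing x -30..50, y -55..30, top z 45; pistol grip x -45..-21, y -145..-45, top z 34; stop x 246..270, 70 wide, top z 45.
- stop_face (a point): Centre of the fixed stop's face that the hub is clamped against; its axes are those of the clamp (x points into the stop). 24 mm above the bench.
- bed (a point): Point on the top of the base plate (10 mm above the bench), on the rod line, 32 mm in front of the stop's face: a good place for the hub's underside centre. Axes as the clamp's.
- nose_face (a point): Centre of the front face of the sprung nose, at clamp x = 120 mm + jaw - nose, 25 mm above the bench. With the nose free it meets a hub that stands against the stop when jaw = 0.070 m.
- jaw (a joint): Advance of rod and jaw towards the stop, m, 0 to 0.085, starts 0 to 0.030. Squeezing the trigger carries it on, some 40 mm per rad (17 mm a full stroke; 20 to 35 per rad under load); it stays when the trigger goes back. Rod friction is only 4 N: pressure on the hub lasts only while the trigger is held squeezed; released, it nearly goes. The rod's black end is at clamp x = -142 mm + jaw.
- nose (a joint): How far the sprung nose is pushed in towards the jaw block, m: 0 free, 0.012 fully home. Spring 2.5 N per mm. The visible pin between jaw block and rubber plate shrinks from 12 mm (free) to 0 (home): green, its front 3 mm red. Shoving the hub along the plate already pushes it in 1 to 2.5 mm.
- trigger (a joint): Trigger angle, rad: 0 released (a spring returns it), 0.43 squeezed to its stop. Squeezing swings the post towards the pistol grip (towards the clamp's -x), clockwise seen from above.
- pivot (a point): On the trigger's upright hinge axis, at clamp frame x = 10, y = -41 mm, 34 mm above the bench; axes as the clamp's.
- post_grip (a point): On the post's axis 58 mm above the bench: the height at which to pinch the post from above or push on it.
- bearing: Bystander: loose steel bearing ring, 62 mm across, 16 mm high. Origin at the centre of its underside.
- oil_bottle: Bystander: closed yellow oil bottle, 52 mm across, 140 mm tall. Origin at the centre of its underside.
- jaw_block: The blue jaw block on the rod's front end, 56 mm wide, top 38 mm above the bench, at clamp x = 75 to 100 mm + jaw. Its origin is not on it: it lies on the rod line at clamp x = jaw, 25 mm above the bench. Not to be pushed by the robot.
- nose_plate: The nose's black rubber plate, 50 wide, 22 high, 8 thick, in front of the jaw block. Origin at the centre of its back. Not to be pushed by the robot.
- lever: The orange trigger: a flat lever, 14 mm wide, 18 to 30 mm above the bench, with an upright round finger post, 18 mm in diameter, 70 mm from the hinge axis, top 74 mm above the bench. Origin on the hinge axis, 24 mm above the bench. Spring: 3 N on the post when released, 6 N squeezed; each 10 N more gives 17 N at the jaw.
There are look-alikes about, which are no part of the job. Of the things that look like the brass_hub, the largest one is meant.

How it is judged:
By the outcome, as a careful person would: the job done as asked, in the order asked, and still so for the second after the job is handed in, while the arm keeps its last pose, push and grip.
It also fails if it takes over 64 s, if anything falls off the work surface, if the arm or the gripper's body presses on something with over 40 N, if the wrist force passes 120 N, or if a joint passes its speed limit or range.

ROBOT

A 6-joint arm with a two-finger parallel gripper is mounted at the origin on the work surface. World frame = base frame: x ahead of the robot, y to its left, z up, the work surface at z = 0. Lengths are in m, angles in degrees, forces in N, time in s.
With the tool pointing down it reaches from about 0.3 to 0.75 m from the base axis. Payload 8.5 kg.
Tool frame: the origin (TCP) lies at the very end of the fingers, on their centre line; the grasp point (between the pads) lies 19 mm behind it; z points along the fingers, y is the line along which they close (so a half turn about z gives the same grasp; the last joint's range is limited). The gripper opens to 85 mm and grips with 20 to 120 N. Pads are 22 mm wide; open, the fingers measure 114 mm over their backs; the gripper's body (76 mm by 85 mm) begins 54 mm behind the grasp point. The pads swing forward as they close: fully open they stand 13 mm farther back than shut.
Start: joints at [-87.622, 21.807, 74.336, -0, 83.858, -12.336], TCP at [0.14, -0.532, 0.195] pointing down, gripper open.
Joint ranges: [-178.18, 178.18], [-50.72, 133.34], [12.68, 142.11], [-81.47, 261.47], [9.98, 163.14], [-165.26, 165.26]. Speed limits (degrees/s): [136.94, 136.94, 180, 180, 180, 180].

INTERFACE

Orientations are given as [roll, pitch, yaw] about the fixed x, y, z axes, in that order (R = Rz(yaw) Ry(pitch) Rx(roll)).
In Python, from rig import bot gives the robot as it stands.
- The arm moves only by the tool arm_command, never from a script. Its argument "rows" is a list of rows, each an object of numbers: "x", "y", "z": the shift along the tool's x, y, z in units of 0.05 m (1.0 is 0.05 m); "rx", "ry", "rz": the turn, a rotation vector about the tool's x, y, z in units of 6 degrees (1.0 is 6 degrees). A call has 1 to 8 rows; each row shifts and turns the commanded pose from where the row before left it, along the tool's axes as they then stand; what a row does not reach is not made up. A row lasts 1/10 s, in which the tool goes at most 50 mm and 8.59 degrees, less where a joint would pass 70% of its speed; a pose out of reach is approached as far as the arm can. A call with a number of a shift or a turn outside -1 to 1 is refused whole. A call with a gripper value outside its range is refused whole. "hand" is the opening, from -1 (shut) to 1 (fully open), set as the call begins (left out, the last holds). The fingers move at their own pace and stop on an object; "squeeze" is the grip in N (left out, the last holds). Time passes only in rows, so rows that do not move let the fingers close. It gives the time, the measured TCP pose, the force, the opening and the grip force at its end, in the units of the state.
- bot.get_obs(): the state, without advancing time (a new reading comes with each control period).
- bot.capture(name): name is "scene" or "top"; returns the picture (420x560x3 uint8, red, green, blue); there is no depth.
- bot.get_calibration(name): a dict with "mtx" (3x3 intrinsics, pixels), "T" (4x4, takes a point from camera to world coordinates). Camera axes: x right, y down, z forward; pixel columns grow to the right and rows downward; lengths in m; the calibration is good to about 2 mm. A picture is of the moment at which its call begins. get_calibration takes no time and is no camera call.
- bot.finish_job(): hands the job in; it is judged then, once.
The state is a dict: "time_s": time; "qpos": joint angles; "dq": joint speeds; "effort": joint torques, N m; "position": TCP position; "tcp_rot": TCP orientation; "force": force on the tool from outside, world axes, zero at the start; "torque": the same for the moment, N m; "grip_width": finger opening in m; "grasp_force": force on a finger pad.
Only numpy, scipy, OpenCV 4.12 (cv2) and the standard library are available. Lean on these libraries where they do the work, as an engineer would, in place of code of your own. Each camera call takes 0.05 s, during which the arm holds its last target. There are 200 camera calls.

## Working session

There is one attempt and no reset: what is moved stays moved. The work goes in short steps, Python scripts to look and compute and a tool call to move; the robot and the scene stay as the last step left them, time stands still between calls to the robot, and variables do not carry over. Pictures are saved under pics/ and viewed, at most 10 in all, crops included, and the job is handed in when it is done.

Besides the shell and the picture viewer there is one more tool, called as a command line: name --argument value ..., lists and objects as JSON in quotes. arm_command: Moves the arm, as the interface text tells. Shifts and turns lie within -1 to 1; 1 stands for 0.05 m of shift or 6 degrees of turn. Its arguments: {"type":"object","properties":{"rows":{"type":"array","items":{"type":"object","properties":{"x":{"type":"number","minimum":-1,"maximum":1},"y":{"type":"number","minimum":-1,"maximum":1},"z":{"type":"number","minimum":-1,"maximum":1},"rx":{"type":"number","minimum":-1,"maximum":1},"ry":{"type":"number","minimum":-1,"maximum":1},"rz":{"type":"number","minimum":-1,"maximum":1}}}},"hand":{"type":"number"},"squeeze":{"type":"number"}},"required":["rows"]}

```bash
mkdir -p pics; ls
python3 - <<'E'
from rig import bot
import cv2,numpy as np
for n in("scene","top"):
    im=bot.capture(n); cv2.imwrite(f"pics/{n}0.png",im[:,:,::-1]); c=bot.get_calibration(n); print(n,np.round(c["mtx"],1).tolist(),np.round(c["T"],4).tolist())
o=bot.get_obs(); print({k:np.round(v,3).tolist() for k,v in o.items()})
E
```

```text
pics
scene [[440.8, 0.0, 278.2], [0.0, 440.8, 215.1], [0.0, 0.0, 1.0]] [[0.6432, 0.6248, -0.4426, 0.9678], [0.7657, -0.5229, 0.3746, -0.4265], [0.0026, -0.5799, -0.8147, 0.9095], [0.0, 0.0, 0.0, 1.0]]
top [[491.8, 0.0, 282.5], [0.0, 491.8, 210.0], [0.0, 0.0, 1.0]] [[-0.0126, -0.9972, 0.0733, 0.416], [-0.9999, 0.0122, -0.005, -0.0149], [0.0041, -0.0734, -0.9973, 1.4193], [0.0, 0.0, 0.0, 1.0]]
{'time_s': 0.1, 'qpos': [-87.622, 21.837, 74.38, -0.001, 83.858, -12.336], 'dq': [-0.016, -0.074, -0.064, -0.092, 0.016, -0.038], 'effort': [0.003, -44.922, -23.165, -0.0, 0.004, -0.0], 'position': [0.14, -0.532, 0.195], 'tcp_rot': [-179.927, -0.015, 14.714], 'force': [0.446, -0.471, 0.748], 'torque': [-0.008, 0.042, -0.028], 'grasp_force': 0.0, 'grip_width': 0.085}
```

View pics/scene0.png

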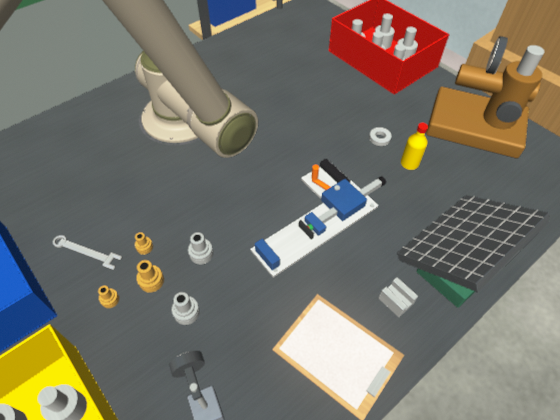

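View pics/top0.png

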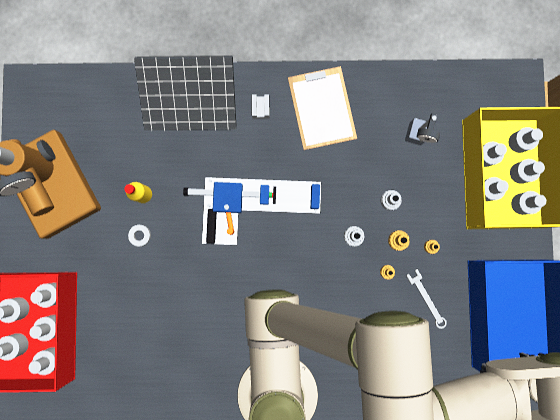

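Candidates for the brass hub: top (400,240) / scene (149,275), which looks the largest; top (433,246) / scene (107,296), small; top (388,272) / scene (143,243), small. The oil bottle is yellow but isn't a hub. The clamp's +x runs to the right in the top image. I'll measure these and check in a crop.

```bash
cat > h.py <<'E'
from rig import bot
import cv2,numpy as np
CAL={n:bot.get_calibration(n) for n in("scene","top")}
def ray(n,uv):
    c=CAL[n];T=np.array(c["T"]);d=T[:3,:3]@np.linalg.solve(np.array(c["mtx"]),[uv[0],uv[1],1.]);return T[:3,3],d/np.linalg.norm(d)
def plane(n,uv,z):
    o,d=ray(n,uv);return o+d*(z-o[2])/d[2]
def proj(n,p):
    c=CAL[n];T=np.array(c["T"]);q=np.array(c["mtx"])@(T[:3,:3].T@(np.asarray(p)-T[:3,3]));return q[:2]/q[2]
def blobs(im,lo,hi,roi=None,amin=15):
    h=cv2.cvtColor(im,cv2.COLOR_RGB2HSV);m=cv2.inRange(h,lo,hi)
    if roi:
        k=np.zeros_like(m);x0,y0,x1,y1=roi;k[y0:y1,x0:x1]=255;m&=k
    cs,_=cv2.findContours(m,cv2.RETR_EXTERNAL,cv2.CHAIN_APPROX_NONE)
    return m,sorted([c for c in cs if cv2.contourArea(c)>=amin],key=cv2.contourArea,reverse=True)
E
python3 - <<'E'
from h import *
I={n:bot.capture(n) for n in("scene","top")}
R={"top":(340,180,450,290),"scene":(80,220,220,330)}
for n in I:
    m,cs=blobs(I[n],(10,110,60),(28,255,255),R[n])
    for c in cs: print(n,"brass",cv2.contourArea(c),cv2.minEnclosingCircle(c),cv2.boundingRect(c))
RB={"top":(200,170,330,250),"scene":(240,150,390,275)}
for n in I:
    m,cs=blobs(I[n],(100,100,40),(125,255,255),RB[n])
    for c in cs: print(n,"blue",cv2.contourArea(c),[np.round(v,1).tolist() for v in cv2.minAreaRect(c)])
    m,cs=blobs(I[n],(5,150,100),(18,255,255),RB[n])
    for c in cs: print(n,"orange",cv2.contourArea(c),cv2.boundingRect(c))
a=cv2.resize(I["top"][170:250,180:330],None,fx=5,fy=5,interpolation=cv2.INTER_CUBIC)[:, :,::-1]
b=cv2.resize(I["top"][220:285,365:445],None,fx=2.5,fy=2.5)[:,:,::-1]
c=cv2.resize(I["scene"][225:315,90:220],None,fx=2.2,fy=2.2)[:,:,::-1]
out=np.zeros((600,760,3),np.uint8);out[:a.shape[0],:a.shape[1]]=a;out[402:402+b.shape[0],:b.shape[1]]=b;out[402:600,250:250+c.shape[1]]=c[:198];cv2.imwrite("pics/c1.png",out)
E
```

```text
scene brass 626.5 ((148.38011169433594, 275.39373779296875), 16.663610458374023) (136, 260, 28, 33)
scene brass 328.0 ((107.29244995117188, 296.08489990234375), 11.887086868286133) (98, 285, 21, 23)
scene brass 271.5 ((142.4166717529297, 242.7916717529297), 11.319707870483398) (135, 232, 18, 23)
top brass 305.0 ((398.4958801269531, 240.34710693359375), 10.58205509185791) (388, 230, 22, 21)
top brass 152.0 ((431.5, 246.5), 7.648629188537598) (424, 240, 16, 14)
top brass 147.5 ((387.129638671875, 271.7592468261719), 7.343559265136719) (380, 265, 15, 14)
scene blue 972.0 [[343.3, 198.7], [38.7, 32.6], 43.5]
scene blue 342.0 [[267.0, 253.5], [32.0, 12.5], 50.2]
scene blue 205.0 [[314.5, 223.0], [23.3, 10.6], 45.0]
scene orange 134.5 (312, 164, 18, 26)
top blue 799.5 [[227.2, 197.2], [29.1, 29.8], 3.2]
top blue 180.0 [[315.0, 196.0], [24.0, 8.0], 90.0]
top blue 141.5 [[264.0, 194.0], [18.0, 8.0], 90.0]
```

View pics/c1.png

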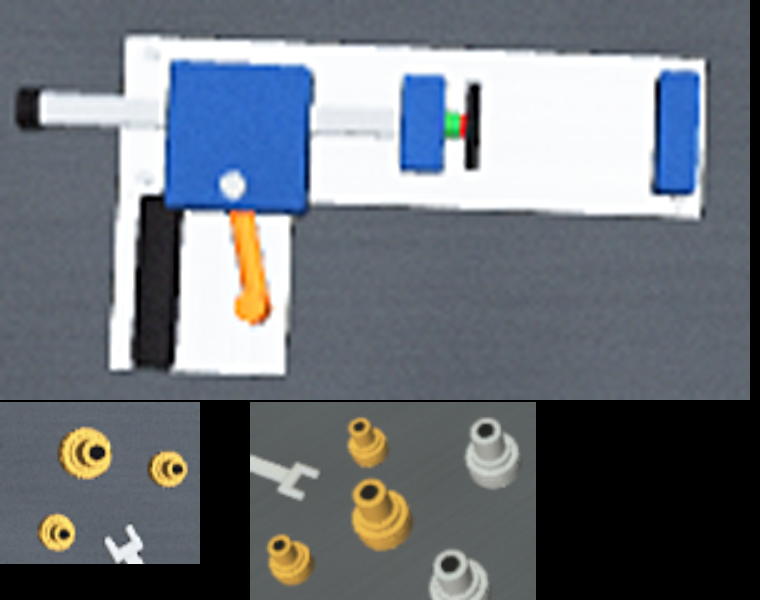

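Crop check: the hub at top (400,240) is clearly the largest brass one, about 21 px across against 15 for the two others. The clamp's nose pin is fully out (12 mm, green with a red tip), and the trigger post is at top (230,230).

```bash
cat >> h.py <<'E'
def rigid(P,W):
    P=np.array(P,float);W=np.array(W,float);p=P.mean(0);w=W.mean(0);z=((P-p)@[1,1j]).conj()@((W-w)@[1,1j]);a=np.angle(z)
    R=np.array([[np.cos(a),-np.sin(a)],[np.sin(a),np.cos(a)]]);t=w-R@p;return a,t,R,W-(P@R.T+t)
E
python3 - <<'E'
from h import *
f=lambda u,v:((u+.5)/5-.5+180,(v+.5)/5-.5+170)
pts=[((127,37),-60,45,10),((706,60),275,45,10),((701,217),275,-45,10),((170,60),-30,30,45),((313,66),50,30,45),((308,213),50,-55,45),((165,207),-30,-55,45),((700,72),270,35,45),((693,194),270,-35,45)]
W=[plane("top",f(*p[0]),p[3]/1000)[:2]for p in pts];P=[(p[1]/1000,p[2]/1000)for p in pts]
a,t,R,res=rigid(P,W);print(np.degrees(a),t,np.round(res*1000,1).tolist())
np.savez("clamp.npz",a=a,t=t,R=R)
inv=lambda w:R.T@(np.array(w)[:2]-t)
for nm,px,z in(("post",(251,303),.074),("nosefront",(480,127),.036),("jawfront",(444,122),.038),("jawback",(402,122),.038),("rodend",(18,108),.025)):
    w=plane("top",f(*px),z);print(nm,w,inv(w)*1000)
for n,uv in(("top",(403.6,240.2)),("scene",(144.3,265.7))):print("hubtop",n,plane(n,uv,.072))
for n in("scene","top"):
    im=bot.capture(n);m,cs=blobs(im,(10,110,60),(28,255,255),{"top":(380,225,415,258),"scene":(130,255,170,300)}[n]);c=cs[0][:,0]
    w=np.array([plane(n,p,.014)[:2] for p in c]);print(n,w.min(0),w.max(0),(w.min(0)+w.max(0))/2)
for nm,p in(("bed",(.212,0)),("stop",(.246,0))):print(nm,R@p+t)
# check with scene view: project clamp corners
for x,y,z in((-60,45,10),(275,45,10),(275,-45,10),(270,35,45),(50,30,45)):print(proj("scene",[*(R@[x/1000,y/1000]+t),z/1000]).round(1))
im=bot.capture("scene")
cv2.imwrite("pics/c2.png",cv2.resize(im[150:280,240:395],None,fx=4.5,fy=4.5,interpolation=cv2.INTER_CUBIC)[:,:,::-1])
E
```

```text
-92.98840249130816 [0.56897761 0.14294051] [[0.7, -0.1], [0.8, 0.5], [-0.1, 0.3], [-1.1, -0.4], [-1.3, -0.9], [0.7, -2.0], [0.9, -1.8], [-0.8, 1.4], [0.3, 2.9]]
post [0.46122355 0.12307323 0.074     ] [  25.45788644 -106.57176949]
nosefront [ 0.56035221 -0.00288035  0.036     ] [146.07222827  -1.01146755]
jawfront [0.56322648 0.01738961 0.038     ] [125.67998497   0.80214355]
jawback [0.56351394 0.04109332 0.038     ] [101.99352499  -0.14655691]
rodend [0.57557002 0.26024317 0.025     ] [-117.4868337     0.46801282]
hubtop top [ 0.42801775 -0.3520812   0.072     ]
hubtop scene [ 0.43014104 -0.34857434  0.072     ]
scene [ 0.37563825 -0.3776622 ] [ 0.46349492 -0.32037919] [ 0.41956658 -0.34902069]
top [ 0.40074871 -0.38204507] [ 0.45787361 -0.32195588] [ 0.42931116 -0.35200047]
bed [ 0.55792524 -0.0687712 ]
stop [ 0.55615269 -0.10272496]
[377.1 205.1]
[271.5 275.9]
[248.9 248.8]
[270.5 264.1]
[342.6 214.4]
```

View pics/c2.png

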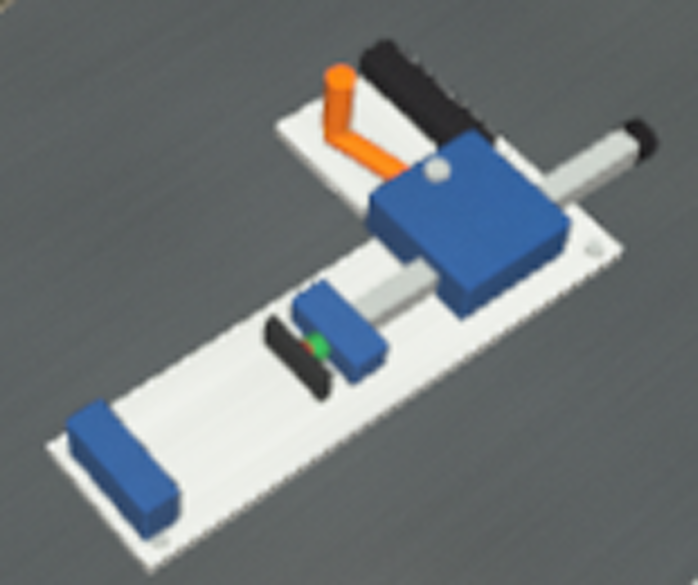

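The second view agrees with the first to 2–3 mm: plate corners at crop (623,248), (152,570) and (47,447). Averaging both views gives hub ≈ (0.429, −0.350), clamp yaw ≈ −93° and jaw ≈ 0.0255. I'll turn the tool first so its closing axis lies along the clamp's y.

arm_command --rows '[{"rz": -1},{"rz": -1},{"rz": -1},{"rz": -1},{"rz": -1},{"rz": -1},{"rz": -1},{"rz": -1}]' --hand 1 --squeeze 50

```text
invalid input at $.rows[0]: expected keys x, y, z, rx, ry, rz
```

arm_command --rows '[{"rz": -1},{"rz": -1},{"rz": -1},{"rz": -1},{"rz": -0.05},{}]'

```text
invalid input at $.rows[0]: expected keys x, y, z, rx, ry, rz
```

```bash
cat >> h.py <<'E'
from scipy.spatial.transform import Rotation as Ro
C=np.load("clamp.npz");CT=C["t"]+[.0014,.0017];CR=C["R"]
def to(p,yaw=87.):
    o=bot.get_obs();R=Ro.from_euler("xyz",o["tcp_rot"],degrees=True)
    d=R.inv().apply(np.array(p)-o["position"])/.05
    r=(R.inv()*Ro.from_euler("xyz",[180,0,yaw],degrees=True)).as_rotvec(degrees=True)/6
    print("t",o["time_s"],"pos",np.round(o["position"],4),"rot",np.round(o["tcp_rot"],1),"F",np.round(o["force"],1),"units",d.round(2),"turn",r.round(2))
def cl(x,y,z): return [*(CR@[x/1000,y/1000]+CT),z/1000]
E
python3 -c "
from h import *
to([.429,-.350,.195])"
```

```text
t 0.35 pos [ 0.1397 -0.5319  0.1953] rot [-180.    -0.    14.7] F [-0.4  0.5 -0.1] units [ 6.52 -2.05  0.01] turn [ -0.    -0.   -12.05]
```

arm_command --rows '[{"x": 0,"y": 0,"z": 0,"rx": 0,"ry": 0,"rz": -1},{"x": 0,"y": 0,"z": 0,"rx": 0,"ry": 0,"rz": -1},{"x": 0,"y": 0,"z": 0,"rx": 0,"ry": 0,"rz": -1},{"x": 0,"y": 0,"z": 0,"rx": 0,"ry": 0,"rz": -1},{"x": 0,"y": 0,"z": 0,"rx": 0,"ry": 0,"rz": -1},{"x": 0,"y": 0,"z": 0,"rx": 0,"ry": 0,"rz": -1},{"x": 0,"y": 0,"z": 0,"rx": 0,"ry": 0,"rz": -1},{"x": 0,"y": 0,"z": 0,"rx": 0,"ry": 0,"rz": -1}]' --hand 1 --squeeze 50

```text
time_s: 1.15
position: [0.1397, -0.5319, 0.1954]
tcp_rot: [-180.0, -0.0, 63.0]
force: [-0.3, 1.0, 0.7]
grip_width: 0.0858
grasp_force: 0.0
```

arm_command --rows '[{"x": 0,"y": 0,"z": 0,"rx": 0,"ry": 0,"rz": -1},{"x": 0,"y": 0,"z": 0,"rx": 0,"ry": 0,"rz": -1},{"x": 0,"y": 0,"z": 0,"rx": 0,"ry": 0,"rz": -1},{"x": 0,"y": 0,"z": 0,"rx": 0,"ry": 0,"rz": -1},{"x": 0,"y": 0,"z": 0,"rx": 0,"ry": 0,"rz": -0.05},{"x": 0,"y": 0,"z": 0,"rx": 0,"ry": 0,"rz": 0}]'

```text
time_s: 1.75
position: [0.1397, -0.5319, 0.1954]
tcp_rot: [-180.0, -0.0, 86.9]
force: [0.6, -0.0, 0.2]
grip_width: 0.0858
grasp_force: 0.0
```

```bash
python3 -c "
from h import *
to([.429,-.350,.195])"
```

```text
t 1.75 pos [ 0.1397 -0.5319  0.1954] rot [-180.    -0.    86.9] F [ 0.6 -0.   0.2] units [3.95 5.58 0.01] turn [-0.   -0.   -0.02]
```

arm_command --rows '[{"x": 0.49,"y": 0.7,"z": 0,"rx": 0,"ry": 0,"rz": 0},{"x": 0.49,"y": 0.7,"z": 0,"rx": 0,"ry": 0,"rz": 0},{"x": 0.49,"y": 0.7,"z": 0,"rx": 0,"ry": 0,"rz": 0},{"x": 0.49,"y": 0.7,"z": 0,"rx": 0,"ry": 0,"rz": 0},{"x": 0.49,"y": 0.7,"z": 0,"rx": 0,"ry": 0,"rz": 0},{"x": 0.49,"y": 0.7,"z": 0,"rx": 0,"ry": 0,"rz": 0},{"x": 0.49,"y": 0.7,"z": 0,"rx": 0,"ry": 0,"rz": 0},{"x": 0.49,"y": 0.7,"z": 0,"rx": 0,"ry": 0,"rz": 0}]'

```text
time_s: 2.55
position: [0.4309, -0.3497, 0.1955]
tcp_rot: [180.0, 0.0, 86.9]
force: [0.2, -0.3, 0.9]
grip_width: 0.085
grasp_force: 0.0
```

```bash
python3 -c "
from h import *
to([.429,-.350,.042])
for n in('top','scene'):print(n,proj(n,[.429,-.35,.072]))
a=bot.capture('top');b=bot.capture('scene')
cv2.imwrite('pics/c3.png',np.hstack([cv2.resize(i,(390,390)) for i in(a[200:285,350:435],b[190:310,80:200])])[:,:,::-1])"
```

```text
t 2.55 pos [ 0.4309 -0.3497  0.1955] rot [180.    0.   86.9] F [ 0.2 -0.3  0.9] units [-0.01 -0.04  3.07] turn [ 0.    0.   -0.02]
top [402.82971087 239.85007021]
scene [143.44838509 265.71663578]
```

View pics/c3.png

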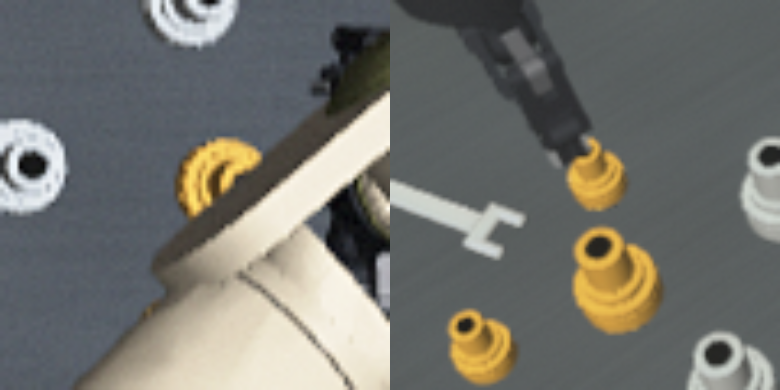

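The brass hub stands under the gripper (scene hole at (144.6,266), as projected), with no neighbours in the fingers' way. Descending and gripping.

arm_command --rows '[{"x": 0,"y": -0.04,"z": 0.6,"rx": 0,"ry": 0,"rz": 0},{"x": 0,"y": 0,"z": 0.7,"rx": 0,"ry": 0,"rz": 0},{"x": 0,"y": 0,"z": 0.7,"rx": 0,"ry": 0,"rz": 0},{"x": 0,"y": 0,"z": 0.5,"rx": 0,"ry": 0,"rz": 0},{"x": 0,"y": 0,"z": 0.4,"rx": 0,"ry": 0,"rz": 0},{"x": 0,"y": 0,"z": 0.17,"rx": 0,"ry": 0,"rz": 0},{"x": 0,"y": 0,"z": 0,"rx": 0,"ry": 0,"rz": 0}]'

```text
time_s: 3.35
position: [0.427, -0.3507, 0.0413]
tcp_rot: [-179.9, -0.1, 86.9]
force: [0.9, -1.1, 0.1]
grip_width: 0.0857
grasp_force: 0.0
```

arm_command --rows '[{"x": 0,"y": 0,"z": 0,"rx": 0,"ry": 0,"rz": 0},{"x": 0,"y": 0,"z": 0,"rx": 0,"ry": 0,"rz": 0},{"x": 0,"y": 0,"z": 0,"rx": 0,"ry": 0,"rz": 0},{"x": 0,"y": 0,"z": 0,"rx": 0,"ry": 0,"rz": 0},{"x": 0,"y": 0,"z": 0,"rx": 0,"ry": 0,"rz": 0},{"x": 0,"y": 0,"z": 0,"rx": 0,"ry": 0,"rz": 0},{"x": 0,"y": 0,"z": 0,"rx": 0,"ry": 0,"rz": 0},{"x": 0,"y": 0,"z": 0,"rx": 0,"ry": 0,"rz": 0}]' --hand -1 --squeeze 50

```text
time_s: 4.15
position: [0.4275, -0.3507, 0.0419]
tcp_rot: [-180.0, -0.0, 87.0]
force: [-0.1, -0.3, 0.4]
grip_width: 0.0001
grasp_force: 0.0
```

The grip shut on nothing, so I need to look.

```bash
python3 -c "
from h import *
to([.429,-.350,.042])
a=bot.capture('top');b=bot.capture('scene')
cv2.imwrite('pics/c4.png',np.hstack([cv2.resize(i,(390,390)) for i in(a[200:285,350:435],b[190:310,80:200])])[:,:,::-1])
print(proj('scene',[.4275,-.3507,.042]),proj('scene',[.4275,-.3507,.072]))"
```

```text
t 4.15 pos [ 0.4275 -0.3507  0.0419] rot [-180.   -0.   87.] F [-0.1 -0.3  0.4] units [ 0.01  0.03 -0.  ] turn [-0. -0.  0.]
[146.16929887 272.03816762] [142.80890505 265.43016038]
```

View pics/c4.png

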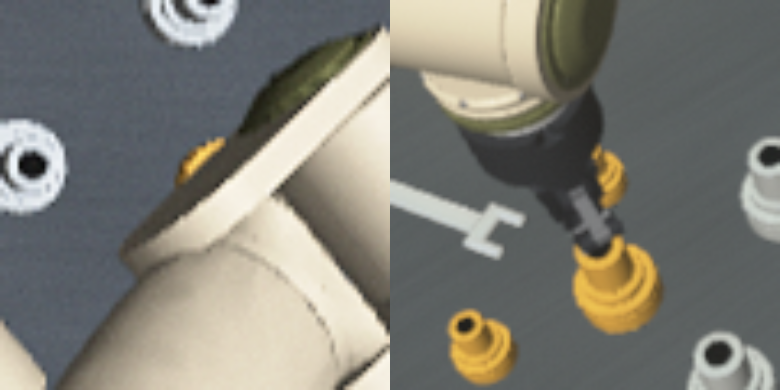

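```bash
python3 -c "
from h import *
b=bot.capture('scene')[:,:,::-1];a=cv2.imread('pics/scene0.png')
f=lambda i:cv2.resize(i[225:300,118:168],(400,600),interpolation=cv2.INTER_CUBIC)
cv2.imwrite('pics/c5.png',np.hstack([f(a),f(b)]))
d=np.abs(a.astype(int)-b).sum(2)>60;print('changed near hub rows', {r:(np.where(d[r,130:168])[0]+130)[[0,-1]].tolist() for r in range(255,300) if d[r,130:168].any()})"
```

```text
changed near hub rows {255: [130, 148], 256: [130, 148], 257: [130, 149], 258: [131, 150], 259: [133, 151], 260: [134, 151], 261: [139, 151], 262: [137, 150], 263: [137, 149], 264: [137, 146], 265: [137, 145], 266: [138, 139], 267: [138, 139]}
```

View pics/c5.png

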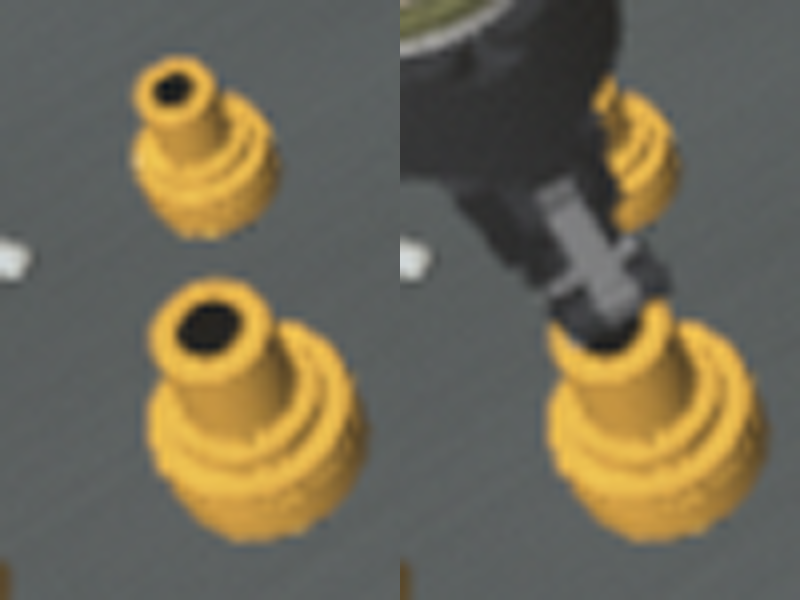

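```bash
python3 -c "
from h import *
print('c3 tcp',proj('scene',[.4309,-.3497,.1955]),proj('scene',[.4309+.042,-.3497,.2085]),proj('scene',[.4309-.042,-.3497,.2085]))
for z in(.042,.06,.075,.09):print(z,proj('scene',[.4275,-.3507,z]))
o=bot.get_obs();print(o['qpos'],o['grip_width'],o['grasp_force'])
a=cv2.imread('pics/scene0.png')[:,:,::-1]
# small hubs size vs. main: which plane heights
for uv in((139.5,236.),(103.5,288.5)):print(plane('scene',uv,.05),plane('scene',uv,.072))
"; file pics/*.png | head -3
```

```text
c3 tcp [128.27129195 235.07941176] [137.48846995 245.85824798] [115.78036075 217.50027654]
0.042 [146.16929887 272.03816762]
0.06 [144.17360225 268.11375327]
0.075 [142.46333023 264.75060881]
0.09 [140.708363   261.29957397]
[-5.16299187e+01  3.11484103e+01  8.65961253e+01  1.15239502e-03
  6.22589124e+01 -4.86439387e+01] 0.00010616842479581527 0.0
[ 0.34040131 -0.315409    0.05      ] [ 0.35646056 -0.31825161  0.072     ]
[ 0.40866235 -0.44142882  0.05      ] [ 0.42297446 -0.44104595  0.072     ]bash: file: command not found
```

The fingers appear to sit above or inside the neck's mouth, although the reported TCP is at z = 0.042. I'll raise 60 mm and compare the fingertip's image with the reported TCP.

arm_command --rows '[{"x": 0,"y": 0,"z": -0.4,"rx": 0,"ry": 0,"rz": 0},{"x": 0,"y": 0,"z": -0.4,"rx": 0,"ry": 0,"rz": 0},{"x": 0,"y": 0,"z": -0.4,"rx": 0,"ry": 0,"rz": 0},{"x": 0,"y": 0,"z": 0,"rx": 0,"ry": 0,"rz": 0}]'

```text
time_s: 4.7
position: [0.4284, -0.3517, 0.1042]
tcp_rot: [179.8, 0.2, 87.0]
force: [0.4, -0.2, -1.0]
grip_width: 0.0002
grasp_force: 0.0
```

```bash
python3 -c "
from h import *
to([.429,-.350,.042]);o=bot.get_obs()
b=bot.capture('scene')[:,:,::-1];a=cv2.imread('pics/scene0.png')
print('tcp px',proj('scene',o['position']))
d=np.abs(a.astype(int)-b).sum(2)>50
print({r:(np.where(d[r,115:170])[0]+115)[[0,-1]].tolist() for r in range(236,300) if d[r,115:170].any()})
cv2.imwrite('pics/c6.png',cv2.resize(b[215:290,108:168],(640,800)[:2] if 0 else (480,600),interpolation=cv2.INTER_CUBIC))"
```

```text
t 4.7 pos [ 0.4284 -0.3517  0.1042] rot [179.8   0.2  87. ] F [ 0.4 -0.2 -1. ] units [0.04 0.01 1.24] turn [0.03 0.04 0.  ]
tcp px [138.78387962 258.49248011]
{236: [118, 136], 237: [119, 139], 238: [119, 140], 239: [120, 140], 240: [120, 141], 241: [121, 143], 242: [122, 143], 243: [124, 143], 244: [125, 143], 245: [126, 143], 246: [127, 142], 247: [128, 140], 248: [128, 140], 249: [129, 140], 250: [129, 139], 251: [133, 139], 252: [130, 136], 253: [131, 134]}
```

View pics/c6.png

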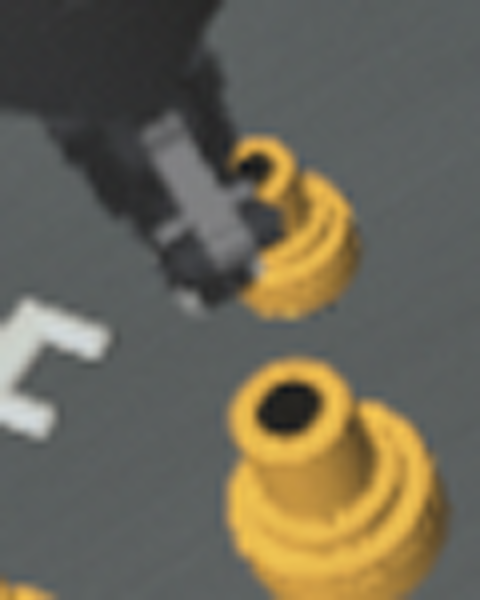

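The fingertip shows at px (135,251.5), but the reported TCP projects to (138.8,258.5). So the real tip is about 30 mm higher than reported, straight up the tool axis. The fingers closed just above the neck and the hub hasn't moved. I'll allow for that, with a TCP reading of 0.016 putting the tip at about 0.046, and grip again.

arm_command --rows '[{"x": 0.03,"y": 0,"z": 0,"rx": 0,"ry": 0,"rz": 0},{"x": 0,"y": 0,"z": 0,"rx": 0,"ry": 0,"rz": 0},{"x": 0,"y": 0,"z": 0,"rx": 0,"ry": 0,"rz": 0},{"x": 0,"y": 0,"z": 0,"rx": 0,"ry": 0,"rz": 0},{"x": 0,"y": 0,"z": 0,"rx": 0,"ry": 0,"rz": 0},{"x": 0,"y": 0,"z": 0,"rx": 0,"ry": 0,"rz": 0},{"x": 0,"y": 0,"z": 0,"rx": 0,"ry": 0,"rz": 0},{"x": 0,"y": 0,"z": 0,"rx": 0,"ry": 0,"rz": 0}]' --hand 1

```text
time_s: 5.55
position: [0.4276, -0.3492, 0.1019]
tcp_rot: [180.0, 0.0, 87.0]
force: [0.2, -0.3, 0.1]
grip_width: 0.0853
grasp_force: 0.0
```

arm_command --rows '[{"x": 0,"y": 0,"z": 0.4,"rx": 0,"ry": 0,"rz": 0},{"x": 0,"y": 0,"z": 0.4,"rx": 0,"ry": 0,"rz": 0},{"x": 0,"y": 0,"z": 0.3,"rx": 0,"ry": 0,"rz": 0},{"x": 0,"y": 0,"z": 0.3,"rx": 0,"ry": 0,"rz": 0},{"x": 0,"y": 0,"z": 0.2,"rx": 0,"ry": 0,"rz": 0},{"x": 0,"y": 0,"z": 0.16,"rx": 0,"ry": 0,"rz": 0},{"x": 0,"y": 0,"z": 0,"rx": 0,"ry": 0,"rz": 0}]'

```text
time_s: 6.25
position: [0.4274, -0.3489, 0.0132]
tcp_rot: [-179.9, -0.1, 87.0]
force: [-0.7, -0.7, 0.8]
grip_width: 0.0855
grasp_force: 0.0
```

arm_command --rows '[{"x": 0,"y": 0,"z": 0,"rx": 0,"ry": 0,"rz": 0},{"x": 0,"y": 0,"z": 0,"rx": 0,"ry": 0,"rz": 0},{"x": 0,"y": 0,"z": 0,"rx": 0,"ry": 0,"rz": 0},{"x": 0,"y": 0,"z": 0,"rx": 0,"ry": 0,"rz": 0},{"x": 0,"y": 0,"z": 0,"rx": 0,"ry": 0,"rz": 0},{"x": 0,"y": 0,"z": 0,"rx": 0,"ry": 0,"rz": 0},{"x": 0,"y": 0,"z": 0,"rx": 0,"ry": 0,"rz": 0},{"x": 0,"y": 0,"z": 0,"rx": 0,"ry": 0,"rz": 0}]' --hand -1 --squeeze 50

```text
time_s: 7.05
position: [0.4281, -0.3495, 0.0145]
tcp_rot: [179.9, 0.1, 87.0]
force: [1.5, 0.6, 6.5]
grip_width: 0.0304
grasp_force: 49.3
```

Gripped (30 mm opening, 49 N). Lifting.

arm_command --rows '[{"x": 0,"y": 0,"z": -0.1,"rx": 0,"ry": 0,"rz": 0},{"x": 0,"y": 0,"z": -0.3,"rx": 0,"ry": 0,"rz": 0},{"x": 0,"y": 0,"z": -0.5,"rx": 0,"ry": 0,"rz": 0},{"x": 0,"y": 0,"z": -0.6,"rx": 0,"ry": 0,"rz": 0},{"x": 0,"y": 0,"z": -0.6,"rx": 0,"ry": 0,"rz": 0},{"x": 0,"y": 0,"z": -0.3,"rx": 0,"ry": 0,"rz": 0},{"x": 0,"y": 0,"z": 0,"rx": 0,"ry": 0,"rz": 0}]'

```text
time_s: 7.75
position: [0.4277, -0.3495, 0.1353]
tcp_rot: [179.9, 0.1, 87.0]
force: [-0.2, 0.2, -6.0]
grip_width: 0.03
grasp_force: 50.5
```

```bash
python3 -c "
from h import *
print(cl(214,0,0));to([*cl(214,0,0)[:2],.1345])
print(bot.get_obs()['grip_width'],bot.get_obs()['grasp_force'])
i=bot.capture('scene');m,cs=blobs(i,(10,110,60),(28,255,255),(80,150,260,330))
print([(cv2.contourArea(c),cv2.boundingRect(c)) for c in cs], proj('scene',[.428,-.35,.134-.0135+.036]))
"
```

```text
[np.float64(0.5592209687956099), np.float64(-0.06906847621321455), 0.0]
t 7.75 pos [ 0.4277 -0.3495  0.1353] rot [1.799e+02 1.000e-01 8.700e+01] F [-0.2  0.2 -6. ] units [5.74 2.33 0.01] turn [0.01 0.02 0.  ]
0.03004676698462351 50.53372085094452
[(585.5, (120, 232, 33, 34)), (327.0, (98, 285, 21, 23))] [132.77749228 244.81878867]
```

arm_command --rows '[{"x": 0.4,"y": 0.15,"z": 0,"rx": 0,"ry": 0,"rz": 0},{"x": 0.8,"y": 0.33,"z": 0,"rx": 0,"ry": 0,"rz": 0},{"x": 0.85,"y": 0.35,"z": 0,"rx": 0,"ry": 0,"rz": 0},{"x": 0.85,"y": 0.35,"z": 0,"rx": 0,"ry": 0,"rz": 0},{"x": 0.85,"y": 0.35,"z": 0,"rx": 0,"ry": 0,"rz": 0},{"x": 0.85,"y": 0.35,"z": 0,"rx": 0,"ry": 0,"rz": 0},{"x": 0.74,"y": 0.3,"z": 0,"rx": 0,"ry": 0,"rz": 0},{"x": 0.4,"y": 0.15,"z": 0,"rx": 0,"ry": 0,"rz": 0}]'

```text
time_s: 8.6
position: [0.5586, -0.0653, 0.1317]
tcp_rot: [-179.8, -0.1, 87.2]
force: [-0.8, 0.2, -5.2]
grip_width: 0.0303
grasp_force: 50.5
```

arm_command --rows '[{"x": 0,"y": 0,"z": 0.4,"rx": 0,"ry": 0,"rz": 0},{"x": 0,"y": 0,"z": 0.5,"rx": 0,"ry": 0,"rz": 0},{"x": 0,"y": 0,"z": 0.5,"rx": 0,"ry": 0,"rz": 0},{"x": 0,"y": 0,"z": 0.2,"rx": 0,"ry": 0,"rz": 0},{"x": 0,"y": 0,"z": 0,"rx": 0,"ry": 0,"rz": 0},{"x": 0,"y": 0,"z": 0,"rx": 0,"ry": 0,"rz": 0}]'

```text
time_s: 9.2
position: [0.5591, -0.0688, 0.0543]
tcp_rot: [180.0, 0.0, 87.0]
force: [-0.5, 0.1, -5.6]
grip_width: 0.0305
grasp_force: 50.5
```

```bash
python3 -c "
from h import *
to([*cl(214,0,0)[:2],.026])
c=bot.get_obs()['position'];off=.0145
R={'scene':(230,200,330,285),'top':(280,170,345,230)}
for n in R:
    i=bot.capture(n);m,cs=blobs(i,(10,110,60),(28,255,255),R[n]);print(n,[(cv2.contourArea(k),cv2.boundingRect(k)) for k in cs])
    cv2.imwrite('pics/q_%s.png'%n,i[:,:,::-1])
h=c[2]-off
ang=np.linspace(0,6.28,60)
P=[proj('scene',[c[0]+.028*np.cos(a),c[1]+.028*np.sin(a),h+z]) for a in ang for z in(0,.028)];print(np.min(P,0),np.max(P,0),h)
a=cv2.imread('pics/q_scene.png')[190:290,230:350];cv2.imwrite('pics/c7.png',cv2.resize(a,(720,600),interpolation=cv2.INTER_CUBIC))
"
```

```text
t 9.2 pos [ 0.5591 -0.0688  0.0543] rot [180.   0.  87.] F [-0.5  0.1 -5.6] units [-0.    0.    0.57] turn [0. 0. 0.]
scene [(401.5, (270, 219, 25, 33))]
top []
[269.71206534 225.05160451] [294.38169151 252.20574732] 0.03976009200261045
```

View pics/c7.png

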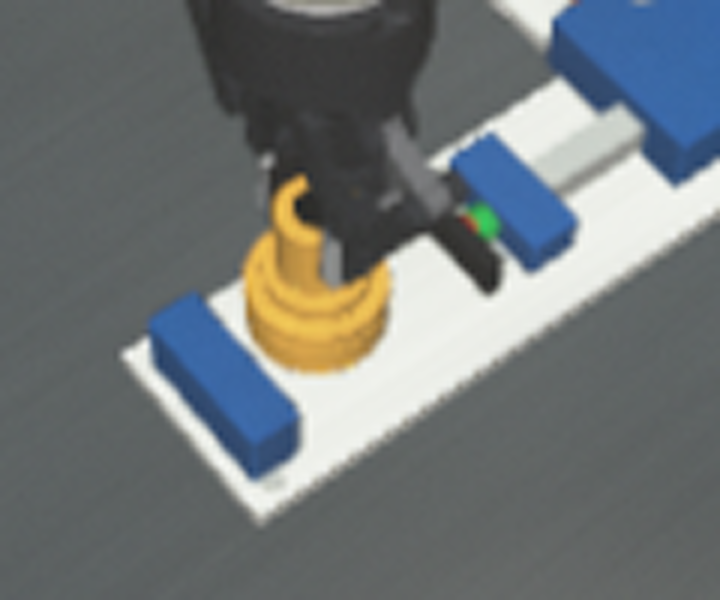

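The hub hangs above the plate between the stop and the nose (drum bottom at scene row 252, as predicted). Lowering it gently.

arm_command --rows '[{"x": 0,"y": 0,"z": 0.25,"rx": 0,"ry": 0,"rz": 0},{"x": 0,"y": 0,"z": 0.2,"rx": 0,"ry": 0,"rz": 0},{"x": 0,"y": 0,"z": 0.07,"rx": 0,"ry": 0,"rz": 0},{"x": 0,"y": 0,"z": 0,"rx": 0,"ry": 0,"rz": 0},{"x": 0,"y": 0,"z": 0,"rx": 0,"ry": 0,"rz": 0}]'

```text
time_s: 9.8
position: [0.559, -0.0687, 0.028]
tcp_rot: [180.0, 0.0, 87.0]
force: [0.9, 0.3, -5.5]
grip_width: 0.0303
grasp_force: 50.7
```

arm_command --rows '[{"x": 0,"y": 0,"z": 0.03,"rx": 0,"ry": 0,"rz": 0},{"x": 0,"y": 0,"z": 0.02,"rx": 0,"ry": 0,"rz": 0},{"x": 0,"y": 0,"z": 0,"rx": 0,"ry": 0,"rz": 0}]'

```text
time_s: 10.1
position: [0.5589, -0.0687, 0.0254]
tcp_rot: [180.0, -0.0, 87.0]
force: [0.5, -0.5, -4.9]
grip_width: 0.0307
grasp_force: 50.7
```

arm_command --rows '[{"x": 0,"y": 0,"z": 0.02,"rx": 0,"ry": 0,"rz": 0},{"x": 0,"y": 0,"z": 0,"rx": 0,"ry": 0,"rz": 0}]'

```text
time_s: 10.3
position: [0.5591, -0.0687, 0.0246]
tcp_rot: [180.0, 0.0, 87.0]
force: [0.3, 0.1, -3.4]
grip_width: 0.0304
grasp_force: 50.8
```

arm_command --rows '[{"x": 0,"y": 0,"z": 0.02,"rx": 0,"ry": 0,"rz": 0},{"x": 0,"y": 0,"z": 0,"rx": 0,"ry": 0,"rz": 0}]'

```text
time_s: 10.5
position: [0.5594, -0.0688, 0.0245]
tcp_rot: [179.9, 0.0, 87.0]
force: [-1.9, 0.6, 5.3]
grip_width: 0.0302
grasp_force: 51.5
```

Contact. Release, then rise.

arm_command --rows '[{"x": 0,"y": 0,"z": 0,"rx": 0,"ry": 0,"rz": 0},{"x": 0,"y": 0,"z": 0,"rx": 0,"ry": 0,"rz": 0},{"x": 0,"y": 0,"z": 0,"rx": 0,"ry": 0,"rz": 0},{"x": 0,"y": 0,"z": 0,"rx": 0,"ry": 0,"rz": 0},{"x": 0,"y": 0,"z": 0,"rx": 0,"ry": 0,"rz": 0},{"x": 0,"y": 0,"z": 0,"rx": 0,"ry": 0,"rz": 0},{"x": 0,"y": 0,"z": 0,"rx": 0,"ry": 0,"rz": 0},{"x": 0,"y": 0,"z": 0,"rx": 0,"ry": 0,"rz": 0}]' --hand 1

```text
time_s: 11.3
position: [0.5589, -0.0686, 0.0234]
tcp_rot: [-180.0, -0.0, 87.0]
force: [0.3, -1.0, 0.7]
grip_width: 0.0858
grasp_force: 0.0
```

arm_command --rows '[{"x": 0,"y": 0,"z": -0.2,"rx": 0,"ry": 0,"rz": 0},{"x": 0,"y": 0,"z": -0.5,"rx": 0,"ry": 0,"rz": 0},{"x": 0,"y": 0,"z": -0.7,"rx": 0,"ry": 0,"rz": 0},{"x": 0,"y": 0,"z": -0.6,"rx": 0,"ry": 0,"rz": 0},{"x": 0,"y": 0,"z": 0,"rx": 0,"ry": 0,"rz": 0}]'

```text
time_s: 11.8
position: [0.5609, -0.0692, 0.1283]
tcp_rot: [179.5, 0.1, 87.0]
force: [0.7, -0.7, -0.2]
grip_width: 0.0855
grasp_force: 0.0
```

```bash
python3 -c "
from h import *
to(cl(25.5,-106.5,110))
i=bot.capture('scene');m,cs=blobs(i,(10,110,60),(28,255,255),(230,200,330,285));print([(cv2.contourArea(k),cv2.boundingRect(k)) for k in cs])
c=cl(214,0,10);ang=np.linspace(0,6.28,60)
P=[proj('scene',[c[0]+r*np.cos(a),c[1]+r*np.sin(a),.01+z]) for a in ang for r,z in((.028,0),(.028,.028),(.016,.072))];print(np.min(P,0),np.max(P,0))
m,cs=blobs(i,(3,150,120),(16,255,255),(300,150,345,205));print('orange',[(cv2.contourArea(k),cv2.boundingRect(k),cv2.minEnclosingCircle(k)) for k in cs])
t=cv2.minAreaRect(cs[0]);print(t)
print('post top guess px',proj('scene',cl(25.5,-106.5,74)))
for a in (0,.2,.43):print(a, [proj('scene',cl(10+70*np.sin(np.arctan2(15.5,65.5)-a),-41-70*np.cos(np.arctan2(15.5,65.5)-a),74)).round(1)])
"
```

```text
t 11.8 pos [ 0.5609 -0.0692  0.1283] rot [1.795e+02 1.000e-01 8.700e+01] F [ 0.7 -0.7 -0.2] units [ 3.77 -2.17  0.34] turn [0.08 0.02 0.  ]
[(493.0, (271, 227, 23, 32))]
[269.82452849 225.99195083] [293.9135463 258.7945734]
orange [(134.5, (312, 164, 18, 26), ((320.5, 176.5), 13.729630470275879))]
((317.75531005859375, 178.00961303710938), (27.38174819946289, 12.004158020019531), 61.189208984375)
post top guess px [315.86889779 167.75569763]
0 [array([315. , 167.2])]
0.2 [array([318.7, 164.3])]
0.43 [array([323.9, 161.8])]
```

The hub stands on the bed. Next, shut the fingers and go to the +x side of the trigger post, so I can push it towards −x.

```bash
python3 -c "
from h import *
to(cl(60,-109,128))"
```

```text
t 11.85 pos [ 0.5598 -0.0689  0.1258] rot [1.797e+02 1.000e-01 8.700e+01] F [-0.2  0.3 -0.4] units [ 3.08 -2.19 -0.06] turn [0.04 0.01 0.  ]
```

arm_command --rows '[{"x": 0.3,"y": -0.2,"z": 0,"rx": 0,"ry": 0,"rz": 0},{"x": 0.5,"y": -0.35,"z": 0,"rx": 0,"ry": 0,"rz": 0},{"x": 0.6,"y": -0.45,"z": 0,"rx": 0,"ry": 0,"rz": 0},{"x": 0.6,"y": -0.45,"z": 0,"rx": 0,"ry": 0,"rz": 0},{"x": 0.5,"y": -0.35,"z": 0,"rx": 0,"ry": 0,"rz": 0},{"x": 0.4,"y": -0.25,"z": 0,"rx": 0,"ry": 0,"rz": 0},{"x": 0.18,"y": -0.14,"z": 0,"rx": 0,"ry": 0,"rz": 0},{"x": 0,"y": 0,"z": 0,"rx": 0,"ry": 0,"rz": 0}]' --hand -1

```text
time_s: 12.65
position: [0.4568, 0.0915, 0.1231]
tcp_rot: [-179.9, 0.0, 87.1]
force: [0.2, 0.6, -0.3]
grip_width: 0.0001
grasp_force: 0.0
```

```bash
python3 -c "
from h import *
to(cl(60,-109,15))
print(bot.get_obs()['grip_width'])
i=bot.capture('top')
for nm,lo,hi in(('blue',(100,100,40),(125,255,255)),('green',(45,100,80),(75,255,255)),('orange',(3,150,120),(16,255,255)),('brass',(17,110,60),(28,255,255))):
    m,cs=blobs(i,lo,hi,(180,170,330,250),3);print(nm,[(cv2.contourArea(k),cv2.boundingRect(k)) for k in cs])
cv2.imwrite('pics/top_a.png',i[:,:,::-1])"
```

```text
t 12.65 pos [0.4568 0.0915 0.1231] rot [-179.9    0.    87.1] F [ 0.2  0.6 -0.3] units [-0.02  0.04  2.16] turn [-0.01  0.    0.02]
7.088944609884756e-05
blue [(599.0, (213, 182, 30, 24)), (178.5, (311, 184, 9, 25)), (141.5, (260, 185, 9, 19))]
green [(6.5, (269, 192, 3, 5))]
orange []
brass [(261.0, (290, 186, 20, 19))]
```

arm_command --rows '[{"x": 0,"y": 0.04,"z": 0.5,"rx": 0,"ry": 0,"rz": 0},{"x": 0,"y": 0,"z": 0.5,"rx": 0,"ry": 0,"rz": 0},{"x": 0,"y": 0,"z": 0.5,"rx": 0,"ry": 0,"rz": 0},{"x": 0,"y": 0,"z": 0.3,"rx": 0,"ry": 0,"rz": 0},{"x": 0,"y": 0,"z": 0.25,"rx": 0,"ry": 0,"rz": 0},{"x": 0,"y": 0,"z": 0.1,"rx": 0,"ry": 0,"rz": 0},{"x": 0,"y": 0,"z": 0,"rx": 0,"ry": 0,"rz": 0}]'

```text
time_s: 13.4
position: [0.4598, 0.09, 0.0154]
tcp_rot: [-179.9, 0.0, 87.0]
force: [0.0, -0.5, 0.4]
grip_width: -0.0
grasp_force: 0.0
```

arm_command --rows '[{"x": 0.1,"y": 0,"z": 0,"rx": 0,"ry": 0,"rz": 0},{"x": 0.1,"y": 0,"z": 0,"rx": 0,"ry": 0,"rz": 0},{"x": 0.06,"y": 0,"z": 0,"rx": 0,"ry": 0,"rz": 0},{"x": 0,"y": 0,"z": 0,"rx": 0,"ry": 0,"rz": 0},{"x": 0,"y": 0,"z": 0,"rx": 0,"ry": 0,"rz": 0}]'

```text
time_s: 13.9
position: [0.4603, 0.1039, 0.0161]
tcp_rot: [180.0, 0.0, 87.0]
force: [0.2, 0.2, -0.2]
grip_width: 0.0
grasp_force: 0.0
```

```bash
cat >> h.py <<'E'
def pose():
    o=bot.get_obs();p=CR.T@(o["position"][:2]-CT)*1000;f=CR.T@np.array(o["force"][:2])
    print("t",o["time_s"],"clamp xy",p.round(1),"z",round(o["position"][2]*1000,1),"F clamp",f.round(1),round(o["force"][2],1))
def state(tag=None):
    pose();i=bot.capture("top")
    if tag: cv2.imwrite(f"pics/{tag}.png",i[:,:,::-1])
    h=i.astype(int)
    B=blobs(i,(100,100,40),(125,255,255),(245,180,325,215),20)[1]
    print("blue",[cv2.boundingRect(k) for k in B])
    for r in(193,194,195,196):print(r,["%d,%d,%d"%tuple(p) for p in i[r,258:300:1]] if tag=="v" else "")if tag=="v" else None
    x=i[193:197].mean(0);g=(x[:,1]-np.maximum(x[:,0],x[:,2]));rd=x[:,0]-np.maximum(x[:,1],x[:,2]);bl=x[:,2]-x[:,0]
    s=slice(258,320);print("green",round(np.clip(g[s],0,None).sum()/100,2),"red",round(np.clip(rd[s]-0,0,None)[:30].sum()/100,2))
    S=bot.capture("scene");m,cs=blobs(S,(3,150,120),(14,255,255),(295,140,350,205));print("orange",[cv2.boundingRect(k) for k in cs])
    return i,S
E
python3 -c "
from h import *
state('v')"
```

```text
t 13.9 clamp xy [  46.4 -107.8] z 16.1 F clamp [-0.2  0.2] -0.2
blue [(311, 184, 9, 25), (260, 185, 9, 19)]
193 ['229,232,236', '243,243,242', '48,86,145', '46,108,208', '49,106,201', '52,110,203', '48,102,197', '48,103,196', '47,107,199', '42,97,195', '53,108,208', '59,221,88', '50,218,91', '45,223,95', '250,70,41', '85,23,26', '21,27,29', '26,25,28', '255,255,255', '253,254,255', '249,250,252', '249,250,252', '249,250,251', '249,250,251', '249,250,251', '249,250,252', '248,250,251', '249,250,252', '248,250,251', '248,250,252', '249,250,253', '250,253,255', '239,214,138', '248,221,107', '248,220,110', '248,219,109', '224,175,82', '238,197,91', '255,227,110', '155,120,67', '8,9,17', '18,19,23']
194 ['230,235,238', '242,243,242', '15,60,134', '48,108,203', '47,103,199', '47,103,199', '50,108,200', '50,107,196', '50,108,199', '44,100,201', '44,102,205', '69,232,98', '66,229,108', '61,239,114', '255,61,47', '96,33,34', '23,28,34', '29,28,33', '255,255,255', '251,252,254', '248,249,251', '248,249,251', '248,249,251', '248,249,251', '248,250,251', '247,249,251', '248,250,251', '248,249,25
[... 749 characters left out ...]
'255,234,119', '255,233,114', '96,72,40', '6,10,24']
196 ['215,221,227', '221,226,226', '25,72,151', '45,107,203', '50,106,203', '50,110,202', '52,109,203', '50,104,201', '52,108,202', '50,107,205', '40,96,163', '41,163,58', '33,162,65', '24,167,66', '249,18,16', '28,38,44', '23,27,29', '34,35,37', '255,255,255', '251,253,255', '248,249,251', '248,249,251', '248,250,251', '248,250,251', '248,250,251', '248,249,251', '247,249,251', '247,249,251', '248,249,251', '247,249,251', '248,251,253', '249,254,255', '240,205,115', '249,220,103', '249,221,111', '230,184,88', '245,207,98', '113,79,33', '243,199,96', '255,228,111', '236,184,87', '223,173,81']
green 3.58 red 2.38
orange [(312, 174, 18, 16)]
```

The pin is fully out (about 3 px green, 1 px red) and the fingers haven't touched the post yet. First stroke.

arm_command --rows '[{"x": 0.06,"y": 0,"z": 0,"rx": 0,"ry": 0,"rz": 0},{"x": 0.07,"y": -0.01,"z": 0,"rx": 0,"ry": 0,"rz": 0},{"x": 0.07,"y": -0.01,"z": 0,"rx": 0,"ry": 0,"rz": 0},{"x": 0.07,"y": 0,"z": 0,"rx": 0,"ry": 0,"rz": 0},{"x": 0,"y": 0,"z": 0,"rx": 0,"ry": 0,"rz": 0},{"x": 0,"y": 0,"z": 0,"rx": 0,"ry": 0,"rz": 0}]'

```text
time_s: 14.6
position: [0.4588, 0.1167, 0.0158]
tcp_rot: [-179.8, 0.1, 87.1]
force: [-4.1, -6.6, 2.1]
grip_width: 0.0001
grasp_force: 3.1
```

```bash
python3 -c "
from h import *
state()"
```

```text
t 14.6 clamp xy [  33.7 -110. ] z 15.8 F clamp [ 6.8 -3.7] 2.1
blue [(311, 184, 9, 25), (262, 185, 9, 20)]
green 3.44 red 2.48
orange [(315, 171, 17, 18)]
```

arm_command --rows '[{"x": 0.07,"y": 0,"z": 0,"rx": 0,"ry": 0,"rz": 0},{"x": 0.07,"y": 0,"z": 0,"rx": 0,"ry": 0,"rz": 0},{"x": 0.07,"y": 0,"z": 0,"rx": 0,"ry": 0,"rz": 0},{"x": 0.05,"y": 0,"z": 0,"rx": 0,"ry": 0,"rz": 0},{"x": 0,"y": 0,"z": 0,"rx": 0,"ry": 0,"rz": 0},{"x": 0,"y": 0,"z": 0,"rx": 0,"ry": 0,"rz": 0}]'

```text
time_s: 15.3
position: [0.4591, 0.1295, 0.0157]
tcp_rot: [-179.8, 0.1, 87.0]
force: [-5.1, -6.6, 2.4]
grip_width: -0.0001
grasp_force: 3.5
```

```bash
python3 -c "
from h import *
state()"
```

```text
t 15.3 clamp xy [  20.9 -110.3] z 15.7 F clamp [ 6.9 -4.8] 2.4
blue [(311, 184, 9, 25), (265, 185, 9, 20)]
green 3.64 red 2.1
orange [(319, 168, 14, 20)]
```

arm_command --rows '[{"x": 0.06,"y": 0,"z": 0,"rx": 0,"ry": 0,"rz": 0},{"x": 0,"y": 0,"z": 0,"rx": 0,"ry": 0,"rz": 0},{"x": -0.14,"y": 0,"z": 0,"rx": 0,"ry": 0,"rz": 0},{"x": -0.15,"y": 0,"z": 0,"rx": 0,"ry": 0,"rz": 0},{"x": -0.15,"y": 0,"z": 0,"rx": 0,"ry": 0,"rz": 0},{"x": -0.14,"y": 0,"z": 0,"rx": 0,"ry": 0,"rz": 0},{"x": -0.04,"y": 0,"z": 0,"rx": 0,"ry": 0,"rz": 0},{"x": 0,"y": 0,"z": 0,"rx": 0,"ry": 0,"rz": 0}]'

```text
time_s: 16.2
position: [0.4592, 0.102, 0.016]
tcp_rot: [180.0, -0.0, 87.0]
force: [0.1, 1.1, 0.5]
grip_width: -0.0001
grasp_force: 0.0
```

```bash
python3 -c "
from h import *
state()"
```

```text
t 16.2 clamp xy [  48.3 -108.8] z 16.0 F clamp [-1.1  0.1] 0.5
blue [(311, 184, 9, 25), (265, 185, 10, 20)]
green 2.96 red 2.01
orange [(312, 173, 18, 17)]
```

The jaw stayed and the trigger returned. Second stroke, then back.

arm_command --rows '[{"x": 0.08,"y": 0,"z": 0,"rx": 0,"ry": 0,"rz": 0},{"x": 0.09,"y": -0.02,"z": 0,"rx": 0,"ry": 0,"rz": 0},{"x": 0.09,"y": -0.02,"z": 0,"rx": 0,"ry": 0,"rz": 0},{"x": 0.09,"y": 0,"z": 0,"rx": 0,"ry": 0,"rz": 0},{"x": 0.09,"y": 0,"z": 0,"rx": 0,"ry": 0,"rz": 0},{"x": 0.09,"y": 0,"z": 0,"rx": 0,"ry": 0,"rz": 0},{"x": 0.07,"y": 0,"z": 0,"rx": 0,"ry": 0,"rz": 0},{"x": 0,"y": 0,"z": 0,"rx": 0,"ry": 0,"rz": 0}]'

```text
time_s: 17.1
position: [0.4571, 0.1323, 0.0157]
tcp_rot: [-179.8, 0.1, 87.1]
force: [-3.7, -6.3, 2.0]
grip_width: -0.0002
grasp_force: 3.5
```

```bash
python3 -c "
from h import *
state()"
```

```text
t 17.1 clamp xy [  18.2 -112.4] z 15.7 F clamp [ 6.5 -3.3] 2.0
blue [(311, 184, 9, 25), (271, 185, 9, 20)]
green 3.36 red 2.5
orange [(319, 167, 14, 21)]
```

arm_command --rows '[{"x": -0.14,"y": 0,"z": 0,"rx": 0,"ry": 0,"rz": 0},{"x": -0.15,"y": 0.02,"z": 0,"rx": 0,"ry": 0,"rz": 0},{"x": -0.15,"y": 0.02,"z": 0,"rx": 0,"ry": 0,"rz": 0},{"x": -0.14,"y": 0,"z": 0,"rx": 0,"ry": 0,"rz": 0},{"x": 0,"y": 0,"z": 0,"rx": 0,"ry": 0,"rz": 0},{"x": 0,"y": 0,"z": 0,"rx": 0,"ry": 0,"rz": 0}]'

```text
time_s: 17.8
position: [0.4595, 0.1032, 0.016]
tcp_rot: [180.0, -0.0, 87.0]
force: [0.8, 0.7, -0.7]
grip_width: -0.0
grasp_force: 0.0
```

```bash
python3 -c "
from h import *
i,S=state()
x=i[193:197].mean(0);print([tuple(int(v) for v in p) for p in x[264:304]])"
```

```text
t 17.8 clamp xy [  47.1 -108.6] z 16.0 F clamp [-0.8  0.8] -0.7
blue [(311, 184, 9, 25), (271, 185, 9, 20)]
green 3.32 red 2.48
orange [(312, 173, 18, 17)]
[(227, 231, 235), (226, 230, 235), (226, 230, 235), (225, 230, 235), (227, 232, 237), (229, 233, 237), (240, 242, 242), (64, 93, 133), (45, 108, 210), (48, 109, 202), (47, 105, 199), (46, 105, 198), (49, 106, 198), (48, 105, 197), (47, 102, 198), (51, 111, 218), (55, 182, 77), (63, 213, 100), (55, 219, 106), (236, 86, 54), (135, 33, 37), (19, 28, 30), (21, 20, 24), (231, 236, 241), (254, 255, 255), (250, 254, 255), (232, 192, 103), (248, 219, 104), (248, 217, 105), (244, 211, 103), (230, 184, 86), (192, 149, 68), (251, 220, 108), (227, 193, 95), (88, 72, 44), (68, 57, 37), (59, 49, 35), (51, 43, 31), (95, 77, 47), (134, 111, 61)]
```

Jaw ≈ 0.056, and the nose is about 8 mm short of the hub. Third stroke in two parts, to bring the hub up to the stop.

arm_command --rows '[{"x": 0.08,"y": -0.01,"z": 0,"rx": 0,"ry": 0,"rz": 0},{"x": 0.09,"y": -0.02,"z": 0,"rx": 0,"ry": 0,"rz": 0},{"x": 0.09,"y": -0.02,"z": 0,"rx": 0,"ry": 0,"rz": 0},{"x": 0.09,"y": 0,"z": 0,"rx": 0,"ry": 0,"rz": 0},{"x": 0.06,"y": 0,"z": 0,"rx": 0,"ry": 0,"rz": 0},{"x": 0,"y": 0,"z": 0,"rx": 0,"ry": 0,"rz": 0}]'

```text
time_s: 18.5
position: [0.4564, 0.1236, 0.0158]
tcp_rot: [-179.8, 0.1, 87.1]
force: [-4.8, -7.6, 3.1]
grip_width: 0.0001
grasp_force: 4.2
```

```bash
cat >> h.py <<'E'
def row(i): 
    x=i[193:197].mean(0);print([tuple(int(v) for v in p) for p in x[272:300]])
E
python3 -c "
from h import *
row(state()[0])"
```

```text
t 18.5 clamp xy [  26.9 -112.7] z 15.8 F clamp [ 7.9 -4.3] 3.1
blue [(311, 184, 9, 25), (275, 186, 9, 19)]
green 2.3 red 1.94
orange [(317, 169, 15, 19)]
[(228, 233, 236), (233, 237, 240), (188, 192, 192), (32, 88, 176), (46, 106, 203), (50, 110, 203), (48, 107, 201), (50, 107, 200), (48, 106, 198), (48, 106, 199), (48, 105, 206), (43, 117, 141), (65, 218, 98), (71, 225, 115), (196, 131, 80), (155, 26, 27), (21, 29, 35), (22, 25, 34), (146, 108, 57), (255, 230, 112), (250, 223, 110), (240, 201, 97), (241, 201, 96), (166, 122, 54), (250, 220, 107), (234, 199, 96), (106, 87, 50), (82, 67, 44)]
```

arm_command --rows '[{"x": 0.05,"y": 0,"z": 0,"rx": 0,"ry": 0,"rz": 0},{"x": 0.05,"y": 0,"z": 0,"rx": 0,"ry": 0,"rz": 0},{"x": 0.03,"y": 0,"z": 0,"rx": 0,"ry": 0,"rz": 0},{"x": 0,"y": 0,"z": 0,"rx": 0,"ry": 0,"rz": 0},{"x": 0,"y": 0,"z": 0,"rx": 0,"ry": 0,"rz": 0}]'

```text
time_s: 19.1
position: [0.4565, 0.1298, 0.0158]
tcp_rot: [-179.8, 0.1, 87.1]
force: [-5.9, -9.2, 5.5]
grip_width: 0.0001
grasp_force: 4.6
```

```bash
python3 -c "
from h import *
row(state()[0])"
```

```text
t 19.1 clamp xy [  20.8 -112.9] z 15.8 F clamp [ 9.5 -5.4] 5.5
blue [(311, 184, 9, 25), (276, 186, 9, 19)]
green 2.29 red 0.52
orange [(319, 168, 14, 20)]
[(227, 232, 237), (228, 233, 237), (230, 235, 238), (244, 245, 243), (25, 70, 142), (47, 109, 208), (51, 109, 203), (50, 107, 202), (48, 106, 199), (49, 107, 199), (50, 107, 200), (48, 104, 203), (48, 113, 191), (76, 223, 104), (70, 223, 114), (188, 137, 81), (183, 38, 42), (19, 28, 33), (23, 26, 34), (97, 77, 53), (255, 232, 111), (251, 223, 110), (239, 200, 95), (252, 223, 108), (160, 116, 51), (250, 219, 106), (249, 213, 104), (107, 89, 53)]
```

arm_command --rows '[{"x": 0.06,"y": 0,"z": 0,"rx": 0,"ry": 0,"rz": 0},{"x": 0,"y": 0,"z": 0,"rx": 0,"ry": 0,"rz": 0},{"x": 0,"y": 0,"z": 0,"rx": 0,"ry": 0,"rz": 0}]'

```text
time_s: 19.5
position: [0.4567, 0.1326, 0.0158]
tcp_rot: [-179.8, 0.1, 87.1]
force: [-5.2, -10.1, 5.1]
grip_width: 0.0
grasp_force: 5.1
```

```bash
python3 -c "
from h import *
row(state()[0])"
```

```text
t 19.5 clamp xy [  17.9 -112.9] z 15.8 F clamp [10.4 -4.7] 5.1
blue [(311, 184, 9, 25), (276, 186, 9, 19)]
green 2.02 red 0.5
orange [(320, 167, 13, 21)]
[(228, 232, 236), (227, 232, 237), (229, 234, 238), (240, 242, 243), (116, 135, 157), (43, 106, 207), (48, 107, 202), (51, 110, 203), (48, 106, 200), (50, 108, 199), (47, 105, 197), (47, 104, 200), (45, 101, 205), (48, 167, 77), (70, 226, 114), (185, 135, 79), (207, 45, 47), (17, 27, 32), (20, 24, 31), (100, 79, 55), (255, 233, 113), (251, 223, 109), (239, 200, 95), (252, 222, 108), (159, 116, 51), (250, 219, 106), (248, 213, 103), (104, 87, 49)]
```

arm_command --rows '[{"x": -0.14,"y": 0,"z": 0,"rx": 0,"ry": 0,"rz": 0},{"x": -0.15,"y": 0.02,"z": 0,"rx": 0,"ry": 0,"rz": 0},{"x": -0.15,"y": 0.02,"z": 0,"rx": 0,"ry": 0,"rz": 0},{"x": -0.14,"y": 0.02,"z": 0,"rx": 0,"ry": 0,"rz": 0},{"x": 0,"y": 0,"z": 0,"rx": 0,"ry": 0,"rz": 0},{"x": 0,"y": 0,"z": 0,"rx": 0,"ry": 0,"rz": 0}]'

```text
time_s: 20.2
position: [0.4601, 0.1043, 0.016]
tcp_rot: [180.0, -0.0, 87.0]
force: [0.6, -0.2, 0.1]
grip_width: 0.0001
grasp_force: 0.0
```

```bash
python3 -c "
from h import *
row(state()[0])"
```

```text
t 20.2 clamp xy [  46.1 -108.1] z 16.0 F clamp [0.1 0.6] 0.1
blue [(311, 184, 9, 25), (276, 186, 9, 19)]
green 2.25 red 0.52
orange [(312, 173, 18, 17)]
[(227, 231, 236), (226, 231, 236), (232, 236, 239), (219, 221, 220), (30, 82, 165), (49, 109, 204), (46, 105, 199), (50, 107, 201), (48, 105, 198), (50, 108, 199), (47, 103, 196), (47, 104, 203), (41, 116, 152), (77, 223, 108), (68, 221, 112), (185, 133, 80), (182, 37, 39), (21, 29, 33), (23, 25, 32), (96, 76, 52), (255, 230, 111), (250, 221, 107), (239, 199, 94), (251, 221, 108), (158, 114, 49), (249, 217, 104), (248, 211, 103), (104, 86, 51)]
```

The drum stopped moving while the pin began to shorten, so the hub is against the stop. For the nose 6 mm in, the jaw's back edge should reach about px 277.8, with a post force of about 16 N. Final stroke, gradually.

arm_command --rows '[{"x": 0.05,"y": -0.01,"z": 0,"rx": 0,"ry": 0,"rz": 0},{"x": 0.06,"y": -0.01,"z": 0,"rx": 0,"ry": 0,"rz": 0},{"x": 0.06,"y": -0.01,"z": 0,"rx": 0,"ry": 0,"rz": 0},{"x": 0.05,"y": -0.01,"z": 0,"rx": 0,"ry": 0,"rz": 0},{"x": 0,"y": 0,"z": 0,"rx": 0,"ry": 0,"rz": 0},{"x": 0,"y": 0,"z": 0,"rx": 0,"ry": 0,"rz": 0}]'

```text
time_s: 20.9
position: [0.4577, 0.1144, 0.0159]
tcp_rot: [-179.9, 0.1, 87.1]
force: [-3.2, -10.8, 1.8]
grip_width: -0.0001
grasp_force: 5.2
```

```bash
python3 -c "
from h import *
row(state()[0])"
```

```text
t 20.9 clamp xy [  36.  -110.9] z 15.9 F clamp [10.9 -2.6] 1.8
blue [(311, 184, 9, 25), (277, 186, 9, 19)]
green 1.18 red 0.51
orange [(314, 171, 17, 18)]
[(227, 231, 236), (226, 232, 236), (228, 234, 237), (233, 237, 240), (186, 189, 191), (31, 86, 173), (47, 107, 203), (49, 108, 202), (50, 108, 201), (49, 106, 199), (49, 106, 199), (51, 108, 200), (48, 105, 206), (41, 118, 138), (70, 227, 109), (187, 136, 79), (203, 41, 43), (17, 29, 33), (23, 26, 33), (104, 77, 47), (255, 233, 113), (250, 222, 108), (236, 193, 93), (251, 223, 108), (160, 115, 51), (250, 220, 106), (248, 212, 103), (106, 89, 54)]
```

arm_command --rows '[{"x": 0.05,"y": 0,"z": 0,"rx": 0,"ry": 0,"rz": 0},{"x": 0.05,"y": 0,"z": 0,"rx": 0,"ry": 0,"rz": 0},{"x": 0,"y": 0,"z": 0,"rx": 0,"ry": 0,"rz": 0},{"x": 0,"y": 0,"z": 0,"rx": 0,"ry": 0,"rz": 0}]'

```text
time_s: 21.4
position: [0.4571, 0.1192, 0.0159]
tcp_rot: [-179.8, 0.2, 87.1]
force: [-5.5, -12.3, 5.0]
grip_width: 0.0003
grasp_force: 6.2
```

```bash
python3 -c "
from h import *
row(state()[0])"
```

```text
t 21.4 clamp xy [  31.3 -111.8] z 15.9 F clamp [12.5 -4.8] 5.0
blue [(311, 184, 9, 25), (277, 186, 9, 19)]
green 1.2 red 0.22
orange [(316, 170, 16, 18)]
[(227, 230, 235), (227, 232, 236), (228, 233, 237), (230, 235, 238), (242, 243, 243), (67, 99, 139), (45, 109, 210), (48, 109, 203), (50, 110, 204), (49, 107, 199), (50, 107, 199), (49, 106, 199), (49, 104, 201), (50, 114, 220), (53, 205, 85), (172, 149, 83), (207, 41, 44), (20, 30, 34), (23, 27, 35), (103, 79, 46), (255, 232, 111), (250, 222, 110), (235, 192, 91), (251, 223, 109), (160, 114, 50), (250, 219, 105), (248, 212, 104), (109, 91, 55)]
```

arm_command --rows '[{"x": 0.05,"y": 0,"z": 0,"rx": 0,"ry": 0,"rz": 0},{"x": 0.05,"y": 0,"z": 0,"rx": 0,"ry": 0,"rz": 0},{"x": 0.04,"y": 0,"z": 0,"rx": 0,"ry": 0,"rz": 0},{"x": 0,"y": 0,"z": 0,"rx": 0,"ry": 0,"rz": 0},{"x": 0,"y": 0,"z": 0,"rx": 0,"ry": 0,"rz": 0}]'

```text
time_s: 22.0
position: [0.4568, 0.1255, 0.0159]
tcp_rot: [-179.7, 0.2, 87.1]
force: [-8.7, -16.8, 6.8]
grip_width: -0.0001
grasp_force: 8.8
```

```bash
python3 -c "
from h import *
row(state()[0])"
```

```text
t 22.0 clamp xy [  25.  -112.4] z 15.9 F clamp [17.2 -7.9] 6.8
blue [(311, 184, 9, 25), (278, 186, 9, 19)]
green 0.0 red 0.18
orange [(318, 168, 14, 20)]
[(227, 232, 237), (227, 231, 236), (227, 233, 237), (228, 233, 237), (229, 234, 238), (239, 241, 243), (116, 135, 157), (44, 106, 206), (48, 108, 203), (48, 108, 202), (48, 107, 200), (48, 106, 199), (49, 106, 199), (45, 105, 200), (39, 107, 207), (129, 111, 58), (230, 48, 45), (20, 32, 34), (23, 25, 34), (107, 80, 50), (255, 235, 116), (251, 223, 109), (235, 192, 88), (252, 225, 111), (159, 114, 50), (250, 218, 105), (248, 213, 103), (105, 88, 52)]
```

The nose is about 7 mm in (pin about 5 mm visible, post force 17 N). I'll ease off slightly and check that it holds.

arm_command --rows '[{"x": -0.03,"y": 0,"z": 0,"rx": 0,"ry": 0,"rz": 0},{"x": 0,"y": 0,"z": 0,"rx": 0,"ry": 0,"rz": 0},{"x": 0,"y": 0,"z": 0,"rx": 0,"ry": 0,"rz": 0},{"x": 0,"y": 0,"z": 0,"rx": 0,"ry": 0,"rz": 0},{"x": 0,"y": 0,"z": 0,"rx": 0,"ry": 0,"rz": 0}]'

```text
time_s: 22.6
position: [0.4568, 0.1242, 0.0158]
tcp_rot: [-179.7, 0.2, 87.1]
force: [-8.7, -15.1, 8.5]
grip_width: -0.0001
grasp_force: 7.9
```

```bash
python3 -c "
from h import *
i,S=state();row(i)
u=cv2.resize(S[190:290,230:350],(720,600),interpolation=cv2.INTER_CUBIC)[:,:,::-1];cv2.imwrite('pics/c8.png',u)"
```

```text
t 22.6 clamp xy [  26.3 -112.3] z 15.8 F clamp [15.5 -7.9] 8.5
blue [(311, 184, 9, 25), (278, 186, 9, 19)]
green 0.09 red 0.0
orange [(317, 169, 15, 19)]
[(226, 231, 236), (228, 232, 236), (228, 233, 237), (228, 233, 237), (230, 234, 238), (241, 243, 242), (69, 100, 144), (47, 112, 212), (53, 112, 206), (49, 108, 202), (50, 108, 200), (48, 106, 198), (46, 104, 197), (47, 105, 201), (45, 117, 221), (138, 146, 64), (230, 45, 44), (17, 28, 32), (21, 24, 33), (106, 80, 48), (255, 235, 116), (251, 222, 108), (237, 194, 94), (252, 224, 109), (159, 113, 49), (250, 218, 105), (248, 213, 104), (105, 87, 52)]
```

View pics/c8.png

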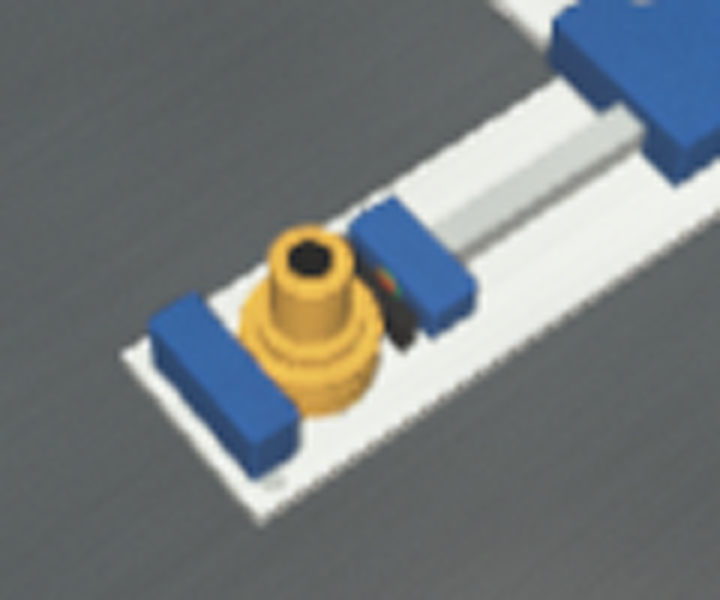

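The picture shows the hub upright at crop (310,320) against the stop, with the nose plate on the drum. Green and red are both still visible on the pin at crop (385,280), so the nose is about 6.5 mm in, and it has held steady. Handing in.

```bash
python3 -c "
from rig import bot
print(bot.finish_job())"
```

```text
the job is handed in; nothing more can be done
None
```

I handed the job in at about 22.6 s: the brass hub stands upright against the stop with the nose about 6.5 of 12 mm in, by image measurement. The trigger is still held squeezed at about 15 N, and the steel hubs, bearing and oil bottle were not touched.

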